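# Rack the test slabs on edge and lock them in

### The job

Two concrete test slabs lie on the sloping rails in front of the drying rack. Push each one down its rails and, following its upper end as it swings up, tip it so that both stand on edge in the empty front slot, leaning back against the panel; then slide the black lock grip sideways fully home to its end stop so that its hooks come in front of the slabs. Leave the two slabs in the rear slot and everything else on the bench undisturbed.

Things in the scene. Friction and masses are not known exactly. Their poses are not given: they have to be found in the camera images.
- rack: drying rack, fixed to the bench; grey base plate 310 (x) x 330 (y) x 12 mm. Origin on the bench under the foot of the front panel; own x points from the rails to the panel (the way slabs are pushed), y left, z up. Offsets in these texts are (x, y, z) in mm in this frame. A second equal slot 85 mm behind the front one (plus x) holds two slabs.
- panel_top (a point): middle of the front panel's top edge: rack (13, 0, 118). The panel is 290 wide, 4 thick, leans back 8 degrees, foot at x = 0. The front slot before it is 22 wide, floor at z = 24, with a front sill up to z = 33 at x = -24. Ribs 12 wide, 30 high at y = -138, 0, 138 part it into two bays centred on y = -70 and 70.
- rails_right (a point): upper end of the right bay's rails, midway between them: rack (-149, -70, 86). Two steel rails, 8 mm round, at 35 mm either side of the bay's centre line; their top line falls at 22 degrees from here to (-24, 35) in x, z at the sill. Between the rails it is open down to the base plate: a closed gripper fits between.
- rails_left (a point): the same for the left bay: rack (-149, 70, 86).
- slab_right: flat rough grey concrete test slab, 120 x 95 x 14 mm, 0.36 kg. Origin at its centre; own x along the 120 mm, y along the 95 mm, z through the thickness. Starts flat on the right bay's rails (rack y about -70), x axis down the slope, centre near rack x = -100, z = 74; its upper end, facing the robot, has its lower edge near x = -158, z = 90. Its lower end is 25 mm short of the sill.
- slab_left: flat rough grey concrete test slab, 120 x 95 x 14 mm, 0.36 kg. Origin at its centre; own x along the 120 mm, y along the 95 mm, z through the thickness. At the start it lies in the same way on the rails of the left bay (rack y about 70).
- rear_slab_right: flat rough grey concrete test slab, 120 x 95 x 14 mm, 0.36 kg. Origin at its centre; own x along the 120 mm, y along the 95 mm, z through the thickness. Already stands in the rear slot, right; to be left there.
- rear_slab_left: flat rough grey concrete test slab, 120 x 95 x 14 mm, 0.36 kg. Origin at its centre; own x along the 120 mm, y along the 95 mm, z through the thickness. Already stands in the rear slot, left; to be left there.
- bay_right (a point): foot of the panel on the front slot's floor, middle of the right bay: rack (0, -70, 24). A slab standing properly here has its centre at x = 1, z = 84, y within about 10 of the bay's centre, its 120 mm length upright but leaning back 8 degrees with the panel, its top at z = 145.
- bay_left (a point): the same for the left bay: rack (0, 70, 24).
- lock (a joint): travel of the lock along rack +y (to the left), m: 0 to 0.010 at the start (open), 0.060 at the end stop (locked). Moves with 2 N. A dark bar behind the front panel, at rack x = 45, z = 120, with two hooks of 8 mm round bar going up, forward over the slabs' tops (z = 159) and down to z = 131 at x = -14. At joint 0 the hooks are at rack y = -142 and -2, clear of both bays.
- lock_grip (a point): centre of the top of the black upright lock grip on the bar, 24 (x) x 20 (y) x 62 mm high, top at z = 186 of the rack; with the joint at 0 it is at rack x = 45, y = -35. Moves with the lock.
- tin: bystander: closed steel sample tin, diameter 64, height 60 mm, on the bench left of the rack, about 0.21 m from its middle. Origin: centre of the underside.
- brush: bystander: hand brush lying on the bench right of the rack, about 0.21 m from its middle. Origin about its middle.
- core_a: bystander: dark asphalt core, diameter 100, height 60 mm, left of the rack. Origin: centre of the underside.
- core_b: bystander: asphalt core, diameter 100, height 85 mm, right of the rack. Origin: centre of the underside.
- beaker: bystander: white plastic beaker, diameter 70, height 90 mm, left side of the bench. Origin: centre of the underside.
- spatula: bystander: spatula lying on the left side of the bench. Origin about its middle.
Mind the look-alikes: they are no part of the job. Leave any brown or green look-alike of the slab_right alone. Leave any orange look-alike of the slab_left alone.

How it is judged (in metres and radians):
On the way, in this order (a step that is already met when the one before it is completed fails the run):
1. both slabs stand on edge in the front slot, one in each bay, while the lock is still open (angle between the x axis of each of slab_right, slab_left and the z axis of rack, either way round below 0.24 rad and angle between the y axis of each of slab_right, slab_left and the y axis of rack, either way round below 0.2 rad and x of slab_right in the frame of rack between -0.012 and 0.014 m and z of slab_right in the frame of rack between 0.076 and 0.093 m and (y of slab_right in the frame of rack between 0.03 and 0.11 m or y of slab_right in the frame of rack between -0.11 and -0.03 m) and x of slab_left in the frame of rack between -0.012 and 0.014 m and z of slab_left in the frame of rack between 0.076 and 0.093 m and (y of slab_left in the frame of rack between 0.03 and 0.11 m or y of slab_left in the frame of rack between -0.11 and -0.03 m) and value of joint lock below 0.03 m), for 0.2 s.
2. the lock is slid home to its end stop (value of joint lock above 0.056 m), for 0.1 s.
At the end, for the whole second after the job is handed in: Both slabs stand at rest on edge in the front slot, one in each bay, foot on the slot floor, leaning on the panel (centre within 12 mm of its place in x, 8 mm in height; length within 14 degrees of vertical, lean included), and the lock is within 4 mm of its end stop (angle between the x axis of each of slab_right, slab_left and the z axis of rack, either way round below 0.24 rad and angle between the y axis of each of slab_right, slab_left and the y axis of rack, either way round below 0.2 rad and x of slab_right in the frame of rack between -0.012 and 0.014 m and z of slab_right in the frame of rack between 0.076 and 0.093 m and (y of slab_right in the frame of rack between 0.03 and 0.11 m or y of slab_right in the frame of rack between -0.11 and -0.03 m) and x of slab_left in the frame of rack between -0.012 and 0.014 m and z of slab_left in the frame of rack between 0.076 and 0.093 m and (y of slab_left in the frame of rack between 0.03 and 0.11 m or y of slab_left in the frame of rack between -0.11 and -0.03 m) and linear speed of each of slab_right, slab_left below 0.02 m/s and value of joint lock above 0.056 m); the robot touches nothing.
It fails at once if a slab in the rear slot is moved by more than 15 mm (distance of any of rear_slab_right, rear_slab_left from where it was at the start of the episode above 0.015 m).
It fails at once if a bystander is moved by more than 30 mm (distance of any of tin, brush, core_a, core_b, beaker, spatula from where it was at the start of the episode above 0.03 m).
It also fails if it takes over 72 s, if anything falls off the work surface, if the arm or the gripper's body presses on something with over 40 N, if the wrist force passes 120 N, or if a joint passes its speed limit or range.

### The arm

A 6-joint arm with a two-finger parallel gripper is mounted at the origin on the work surface. World frame = base frame: x ahead of the robot, y to its left, z up, the work surface at z = 0. Lengths are in mm, angles in rad, forces in N, time in s.
With the tool pointing down it reaches from about 275 to 775 mm from the base axis. Payload 14.6 kg.
Tool frame: the origin (TCP) lies at the very end of the fingers, on their centre line; the grasp point (between the pads) lies 19 mm behind it; z points along the fingers, y is the line along which they close (so a half turn about z gives the same grasp; the last joint's range is limited). The gripper opens to 85 mm and grips with 20 to 120 N. Pads are 22 mm wide; open, the fingers measure 114 mm over their backs; the gripper's body (76 mm by 85 mm) begins 54 mm behind the grasp point. The pads swing forward as they close: fully open they stand 13 mm farther back than shut.
Start: joints at [-1.398, 0.263, -0.048, 1.259, 0, 1.415], TCP at [169.023, -497.051, 231.278] pointing down, gripper open.
Joint ranges: [-2.65, 2.65], [-0.89, 1.7], [-1.18, 1.37], [-2.13, 2.11], [-1.35, 1.29], [-3.14, 3.14]. Speed limits (rad/s): [1.89, 1.89, 2.57, 2.79, 3.14, 3.14].

### API

Orientations are given as a unit quaternion [x, y, z, w].
In Python, from rig import env gives the robot as it stands.
- The arm moves only by the tool arm_command, never from a script. Its argument "plan" is a list of rows, each an object of numbers: "x", "y", "z": the shift along the tool's x, y, z in mm; "wx", "wy", "wz": the turn, a rotation vector about the tool's x, y, z in rad; "fingers": the finger opening in mm, from 0 to 85.4. In form: [{"x": .., "y": .., "z": .., "wx": .., "wy": .., "wz": .., "fingers": ..}, ...]. A call has 1 to 5 rows; each row is the pose to reach, as a shift and turn from the pose commanded when the call began, along the tool's axes at that moment; what a row does not reach only later rows make up. A row lasts 1/8 s, in which the tool goes at most 62.5 mm and 10.7 degrees, less where a joint would pass 70% of its speed; a pose out of reach is approached as far as the arm can. A call with a gripper value outside its range is refused whole. The fingers move at their own pace and stop on an object; "squeeze" is the grip in N (left out, the last holds). Time passes only in rows, so rows that repeat a pose let the fingers close. It gives the time, the measured TCP pose, the force, the opening and the grip force at its end, in the units of the state.
- env.state(): the state, without advancing time (a new reading comes with each control period).
- env.get_image(name): name is "side" or "top" or "wrist"; returns a dict with "frame" (400x640x3 uint8, blue, green, red), "range_z" (400x640 float32, mm along the optical axis (not along the pixel's ray), 0 where there is no reading), "fovy" (degrees; the focal length in pixels is half the picture's height over the tangent of half this angle, whatever the lens; pixels are square), "cx", "cy" (the principal point, pixels), "R" (3x3) and "t" (3): a world point X has camera coordinates R X + t. Camera axes: x right, y down, z forward; pixel columns grow to the right and rows downward; lengths in mm; the calibration is good to about 2 mm. A picture is of the moment at which its call begins.
- env.hand_in(): hands the job in; it is judged then, once.
The state is a dict: "t": time; "joint_positions": joint angles; "joint_vel": joint speeds; "tau": joint torques, N m; "ee_pos": TCP position; "ee_rot": TCP orientation; "contact_force": force on the tool from outside, world axes, zero at the start; "wrist_torque": the same for the moment, N m; "gripper_width": opening from 0.0 (shut) to 1.0 (fully open); "grasp_force": force on a finger pad.
Only numpy, scipy, OpenCV 4.12 (cv2) and the standard library are available. Lean on these libraries where they do the work, as an engineer would, in place of code of your own. Each camera call takes 0.05 s, during which the arm holds its last target. There are 200 camera calls.

## Working session

There is one attempt and no reset: what is moved stays moved. The work goes in short steps, Python scripts to look and compute and a tool call to move; the robot and the scene stay as the last step left them, time stands still between calls to the robot, and variables do not carry over. Pictures are saved under pics/ and viewed, at most 10 in all, crops included, and the job is handed in when it is done.

Besides the shell and the picture viewer there is one more tool, called after "Call:" as name([rows], argument=value, ...), one row to a line, values as JSON. arm_command: Moves the arm, as the interface text tells. Its arguments: {"type":"object","properties":{"plan":{"type":"array"},"squeeze":{"type":"number"}},"required":["plan"]}

```bash
ls; mkdir -p pics
cat > h.py <<'E'
import numpy as np, cv2
from rig import env
def grab(n):
    d=env.get_image(n); d['f']=200/np.tan(np.radians(d['fovy'])/2); d['R']=np.array(d['R']); d['t']=np.array(d['t']); return d
def cloud(d):
    v,u=np.mgrid[0:400,0:640]; z=d['range_z']
    c=np.stack([(u-d['cx'])*z/d['f'],(v-d['cy'])*z/d['f'],z],-1)
    return (c-d['t'])@d['R']
def pix(d,X):
    c=np.asarray(X)@d['R'].T+d['t']; return np.stack([c[...,0]/c[...,2]*d['f']+d['cx'],c[...,1]/c[...,2]*d['f']+d['cy']],-1)
E
python3 - <<'E'
from h import *
for n in('top','side'):
    d=grab(n); cv2.imwrite(f'pics/{n}0.png',d['frame']); np.savez(f'{n}0.npz',**d); print(n,d['fovy'],d['R'].round(3).tolist(),d['t'],d['cx'],d['cy'],(d['range_z']>0).mean())
print(env.state())
E
```

```text
pics
top 43.24753778519932 [[-0.018, -1.0, -0.011], [-0.995, 0.019, -0.096], [0.096, 0.009, -0.995]] [  45.90914689  521.02988916 1955.29603459] 311.4243964700723 192.4739033597915 0.99601953125
side 43.70202915534226 [[0.99, -0.143, -0.013], [-0.094, -0.575, -0.812], [0.108, 0.805, -0.583]] [-504.72883676  179.41534878 1587.44824878] 316.64471810722773 195.58301411088706 0.9958671875
{'t': 0.1, 'joint_positions': array([-1.39828881e+00,  2.63455890e-01, -4.88814729e-02,  1.25936716e+00,
        1.00848063e-05,  1.41552388e+00]), 'joint_vel': array([ 0.00058105,  0.00158108,  0.00171656,  0.00013585, -0.00154518,
       -0.00123008]), 'tau': array([ 3.81950798e-03, -6.38577676e+01,  3.85061967e+01,  9.94502159e-03,
       -4.07564107e-05,  7.23965911e-06]), 'ee_pos': array([ 168.98956667, -496.8066969 ,  230.88019043]), 'ee_rot': array([ 9.86599970e-01,  1.63157267e-01,  1.12907576e-06, -4.54122686e-04]), 'contact_force': array([ 0.20201346, -0.22517608,  0.33557276]), 'wrist_torque': array([-0.0638477 , -0.05608564, -0.02382045]), 'grasp_force': 0.0, 'gripper_width': 0.9991769901053676}
```

View pics/top0.png

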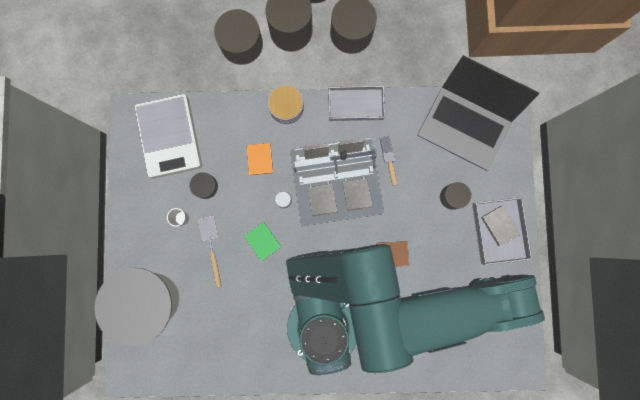

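View pics/side0.png

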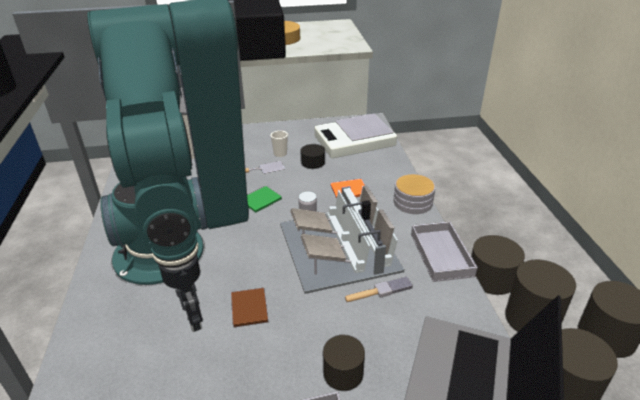

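The top view shows the rack at about (337,180), with the rail slabs at (323,199) left and (358,194) right and the black grip near (343,155). The side view shows the slabs at (313,220) and (324,246) on the rails.

```bash
cat > meas.py <<'E'
from h import *
d=dict(np.load('top0.npz')); P=cloud(d)
sub=d['frame'][130:230,280:400]
cv2.imwrite('pics/crop0.png',cv2.resize(sub,(720,600),interpolation=cv2.INTER_CUBIC))
hsv=cv2.cvtColor(d['frame'],cv2.COLOR_BGR2HSV)
roi=np.zeros((400,640),bool); roi[135:230,285:390]=True
Z=P[...,2]
# base plate: z~12
m=roi&(Z>6)&(Z<18)
c=P[m][:,:2].astype(np.float32); print('plate z',np.median(Z[m]),m.sum(), cv2.minAreaRect(c))
# slabs on rails
m=(roi&(Z>50)&(Z<115)).astype(np.uint8); m[:178]=0
n,l,s,_=cv2.connectedComponentsWithStats(m)
for i in range(1,n):
    if s[i,4]<150: continue
    q=P[l==i]; cen=q.mean(0); nrm=np.linalg.svd(q-cen)[2][2]
    print('slab',s[i],cen.round(1),(nrm*np.sign(nrm[2])).round(3),cv2.minAreaRect(q[:,:2].astype(np.float32)))
m=roi&(Z>165)
print('grip',m.sum(),P[m].round(0)[:12].tolist(),P[m].mean(0))
for i in range(140,182,3): print(i,Z[i,290:385:5].round(0).astype(int).tolist())
E
python3 meas.py
```

```text
plate z 11.136816688549416 2128 ((565.1697998046875, -66.14921569824219), (415.69647216796875, 375.8403015136719), 88.95750427246094)
slab [343 179  30  32 727] [ 505.5 -137.7   80.2] [0.361 0.056 0.931] ((507.3622131347656, -138.01092529296875), (116.15432739257812, 95.45494842529297), 7.58463716506958)
slab [308 184  29  32 718] [487.8  -4.4  80.6] [0.363 0.055 0.93 ] ((489.1802062988281, -4.218166351318359), (115.2337417602539, 94.61103057861328), 7.633299827575684)
grip 97 [[331.0, 19.0, 1997.0], [331.0, 19.0, 1997.0], [331.0, 19.0, 1997.0], [331.0, 19.0, 1997.0], [331.0, 19.0, 1997.0], [656.0, -75.0, 184.0], [656.0, -79.0, 184.0], [655.0, -82.0, 186.0], [655.0, -86.0, 186.0], [655.0, -90.0, 185.0], [651.0, -75.0, 191.0], [651.0, -78.0, 192.0]] [ 497.91035014  -40.50925471 1003.25182291]
140 [-5, 12, -4, -2, 1, 3, -2, -3, -5, -3, 2, 1, 145, 138, 148, 122, 10, 1, 14]
143 [-3, 1, 0, 7, -8, 4, -10, -6, 16, 118, 144, 142, 140, 143, 118, 65, 11, 5, 3]
146 [2, -7, 7, -3, 139, 153, 143, 144, 102, 81, 121, 106, 109, 109, 88, 37, 15, -6, -4]
149 [5, 117, 126, 142, 149, 141, 134, 118, 68, 
[... 179 characters left out ...]
 184, 125, 128, 116, 114, 118, 119, -10]
158 [7, 7, 24, 39, 30, 32, 115, 102, 125, 155, 1997, 149, 116, 114, 7, 21, 11, 56, -7]
161 [4, 12, 116, 110, 109, 111, 106, 110, 107, 161, 16, 16, 18, 10, 16, 114, 112, 2, 1]
164 [-3, 112, 110, 105, 103, 99, 9, -4, 14, 165, 11, 109, 110, 101, 96, 83, 73, 151, -11]
167 [0, 110, 8, 0, 16, 18, 17, 120, 117, 160, 99, 79, 86, 57, 54, 39, 57, -6, -9]
170 [3, 64, 4, 115, 110, 97, 96, 90, 72, 65, 66, 32, 35, 18, 18, 30, 47, 5, -5]
173 [-4, 9, 98, 92, 68, 61, 53, 43, 34, 60, 29, 20, 22, 29, 22, 24, 30, 2, 5]
176 [1, 14, 48, 52, 34, 25, 23, 24, 26, 57, 22, 22, 31, 33, 23, 6, 17, 6, -7]
179 [-2, 8, 52, 23, 23, 37, 18, 22, 31, 31, 22, 34, 3, 16, 24, 62, 6, 16, 0]
```

View pics/crop0.png

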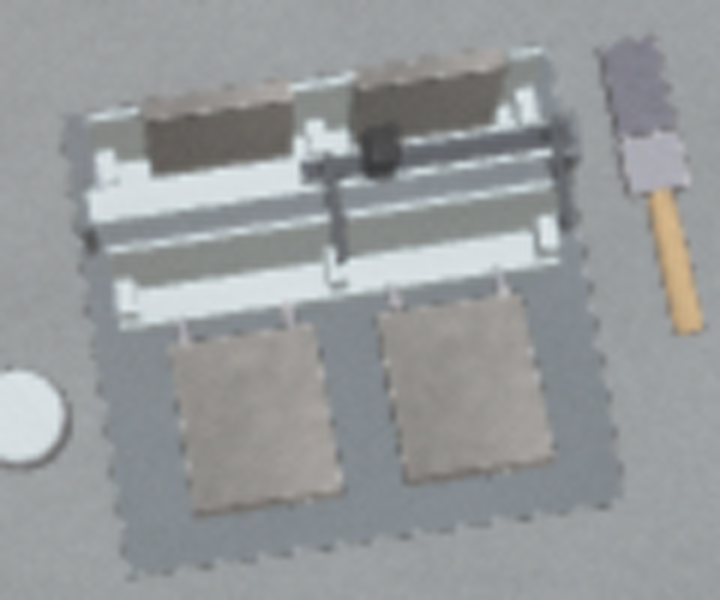

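The crop shows the front panel's top edge running from (105,248) to (555,185), the sill's front edge from (120,325) to (560,262) and the grip top near (380,140). I'll check the rack pose against these.

```bash
cat >> h.py <<'E'
def ray(d,u,v,z):
    C=-d['R'].T@d['t']; w=d['R'].T@np.array([(u-d['cx'])/d['f'],(v-d['cy'])/d['f'],1]); return C+w*(z-C[2])/w[2]
YAW=np.radians(7.6); O=np.array([593.8,-58.2,0])
A=np.array([[np.cos(YAW),-np.sin(YAW),0],[np.sin(YAW),np.cos(YAW),0],[0,0,1]])
w2r=lambda p:(np.asarray(p)-O)@A
r2w=lambda p:np.asarray(p)@A.T+O
E
python3 - <<'E'
from h import *
d=dict(np.load('top0.npz'))
for n,u,v,z in[('panL',105,248,118),('panR',555,185,118),('sillL',120,325,33),('sillR',560,262,33),('grip',380,138,186),('gripTL',362,125,186),('gripBR',398,150,186),('plBL',128,575,12),('plBR',620,503,12),('hookBack',340,255,131)]:
    print(n,w2r(ray(d,280+(u-2.5)/6,130+(v-2.5)/6,z)).round(1))
# side view overlay
d=dict(np.load('side0.npz')); im=d['frame'].copy()
pts=[(13,-145,118),(13,145,118),(-149,-105,86),(-24,-35,35),(-149,35,86),(-24,-145,33),(-24,145,33),(45,-35,186),(-14,-142,131),(-14,-2,131)]
for X in pts:
    p=pix(d,r2w(X))-[270,170]; 
    pts2=p
    cv2
im=cv2.resize(im[170:290,270:430],(800,600),interpolation=cv2.INTER_CUBIC)
for X in pts: cv2.circle(im,tuple(((pix(d,r2w(X))-[270,170]+.5)*5).astype(int)),4,(0,0,255),1)
cv2.imwrite('pics/ov.png',im)
E
```

```text
panL [ 20.7 144.7 118. ]
panR [  17.4 -140.   118. ]
sillL [-18.7 144.   33. ]
sillR [ -21.1 -146.4   33. ]
grip [ 52.1 -31.  186. ]
gripTL [ 61.7 -21.5 186. ]
gripBR [ 43.2 -40.6 186. ]
plBL [-179.9  163.5   12. ]
plBR [-181.8 -162.2   12. ]
hookBack [ -7.6   0.7 131. ]
```

View pics/ov.png

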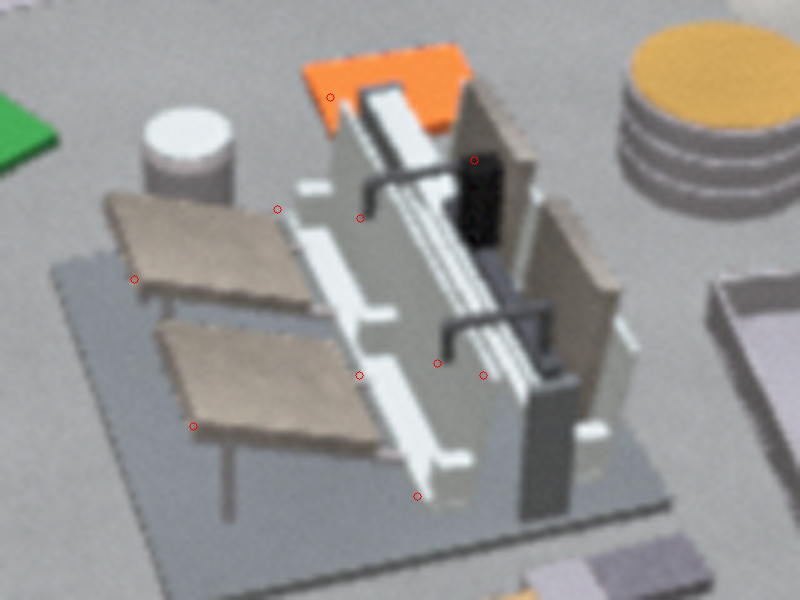

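The overlay circles sit about 5 mm short in rack x, and the yaw is nearer 7.2°, so I'll correct both. Next is a planner that turns rack waypoints into tool-frame rows.

```bash
sed -i 's/YAW=.*;/YAW=np.radians(7.2);/; s/O=np.array.*/O=np.array([598.8,-57.5,0])/' h.py; sed -i 's/^YAW=np.radians(7.2);.*/YAW=np.radians(7.2); O=np.array([598.8,-57.5,0])/' h.py
cat > p.py <<'E'
import sys
from h import *
from scipy.spatial.transform import Rotation as Q
def now():
    s=env.state(); R=Q.from_quat(s['ee_rot']); z=A.T@R.as_matrix()[:,2]
    print('t',round(s['t'],2),'rack',w2r(s['ee_pos']).round(1),'tilt',np.degrees(np.arctan2(z[0],-z[2])).round(1),'F',(s['contact_force']@A).round(1),'g',round(s['gripper_width'],2)); return s,R
def rows(w):  # waypoints rack x,y,z,tilt deg
    s,R=now()
    for x,y,z,t in w:
        a=np.radians(t); c,n=np.cos(a),np.sin(a)
        T=Q.from_matrix(A@np.array([[c,0,n],[0,-1,0],[n,0,-c]]))
        d=R.inv().apply(r2w([x,y,z])-s['ee_pos']); r=(R.inv()*T).as_rotvec()
        print((x,y,z,t),d.round(0),r.round(3), 'world',r2w([x,y,z]).round(0))
if __name__=='__main__': rows(eval(sys.argv[1]) if len(sys.argv)>1 else [])
E
python3 p.py '[(-200,-70,231,0),(-200,-70,70,0)]'
```

```text
t 0.1 rack [-481.5 -382.   230.9] tilt -0.0 F [ 0.2 -0.2  0.3] g 1.0
(-200, -70, 231, 0) [ 338. -249.    0.] [-0.001 -0.     0.202] world [ 409. -152.  231.]
(-200, -70, 70, 0) [ 338. -249.  161.] [-0.001 -0.     0.202] world [ 409. -152.   70.]
```

Call:
arm_command([
  {"x": 50,"y": -37,"z": 0,"wz": 0.1,"fingers": 0},
  {"x": 100,"y": -74,"z": 0,"wz": 0.202,"fingers": 0},
  {"x": 150,"y": -111,"z": 0,"wz": 0.202,"fingers": 0},
  {"x": 200,"y": -148,"z": 0,"wz": 0.202,"fingers": 0},
  {"x": 250,"y": -185,"z": 0,"wz": 0.202,"fingers": 0},
], squeeze=30)

```text
schema error: expected keys x, y, z, wx, wy, wz, fingers
```

```bash
python3 p.py '[(-200,-70,231,0),(-200,-70,65,0)]'
```

```text
t 0.1 rack [-481.5 -382.   230.9] tilt -0.0 F [ 0.2 -0.2  0.3] g 1.0
(-200, -70, 231, 0) [ 338. -249.    0.] [-0.001 -0.     0.202] world [ 409. -152.  231.]
(-200, -70, 65, 0) [ 338. -249.  166.] [-0.001 -0.     0.202] world [ 409. -152.   65.]
```

Call:
arm_command([
  {"x": 50,"y": -37,"z": 0,"wx": 0,"wy": 0,"wz": 0.1,"fingers": 0},
  {"x": 100,"y": -74,"z": 0,"wx": 0,"wy": 0,"wz": 0.202,"fingers": 0},
  {"x": 150,"y": -111,"z": 0,"wx": 0,"wy": 0,"wz": 0.202,"fingers": 0},
  {"x": 200,"y": -148,"z": 0,"wx": 0,"wy": 0,"wz": 0.202,"fingers": 0},
  {"x": 250,"y": -185,"z": 0,"wx": 0,"wy": 0,"wz": 0.202,"fingers": 0},
], squeeze=30)

```text
t: 0.72
ee_pos: [346.8, -239.6, 231.2]
ee_rot: [0.998, 0.063, 0.0, 0.0]
contact_force: [1.2, -1.2, -0.4]
gripper_width: 0.006
grasp_force: 0.0
```

```bash
python3 p.py '[(-200,-70,231,0),(-200,-70,65,0)]'
```

```text
t 0.72 rack [-272.8 -149.1  231.2] tilt 0.0 F [ 1.1 -1.4 -0.4] g 0.01
(-200, -70, 231, 0) [ 73. -79.   0.] [ 0. -0. -0.] world [ 409. -152.  231.]
(-200, -70, 65, 0) [ 73. -79. 166.] [ 0. -0. -0.] world [ 409. -152.   65.]
```

Call:
arm_command([
  {"x": 37,"y": -40,"z": 20,"wx": 0,"wy": 0,"wz": 0,"fingers": 0},
  {"x": 73,"y": -79,"z": 60,"wx": 0,"wy": 0,"wz": 0,"fingers": 0},
  {"x": 73,"y": -79,"z": 115,"wx": 0,"wy": 0,"wz": 0,"fingers": 0},
  {"x": 73,"y": -79,"z": 161,"wx": 0,"wy": 0,"wz": 0,"fingers": 0},
  {"x": 73,"y": -79,"z": 161,"wx": 0,"wy": 0,"wz": 0,"fingers": 0},
])

```text
t: 1.35
ee_pos: [406.8, -152.6, 68.4]
ee_rot: [0.998, 0.063, -0.002, -0.002]
contact_force: [0.2, 0.8, 0.6]
gripper_width: -0.003
grasp_force: 0.0
```

Run:
```python
from p import *
rows([(-180,-70,70,0),(-118,-70,45,0)])
d=grab('side'); im=cv2.resize(d['frame'][150:270,250:410],(800,600),interpolation=cv2.INTER_CUBIC); cv2.imwrite('pics/a.png',im)
```

```text
t 1.35 rack [-202.4  -70.3   68.4] tilt -0.3 F [0.3 0.8 0.6] g -0.0
(-180, -70, 70, 0) [22. -0. -2.] [-0.003  0.004  0.   ] world [ 429. -150.   70.]
(-118, -70, 45, 0) [84. -0. 23.] [-0.003  0.004  0.   ] world [ 491. -142.   45.]
```

View pics/a.png

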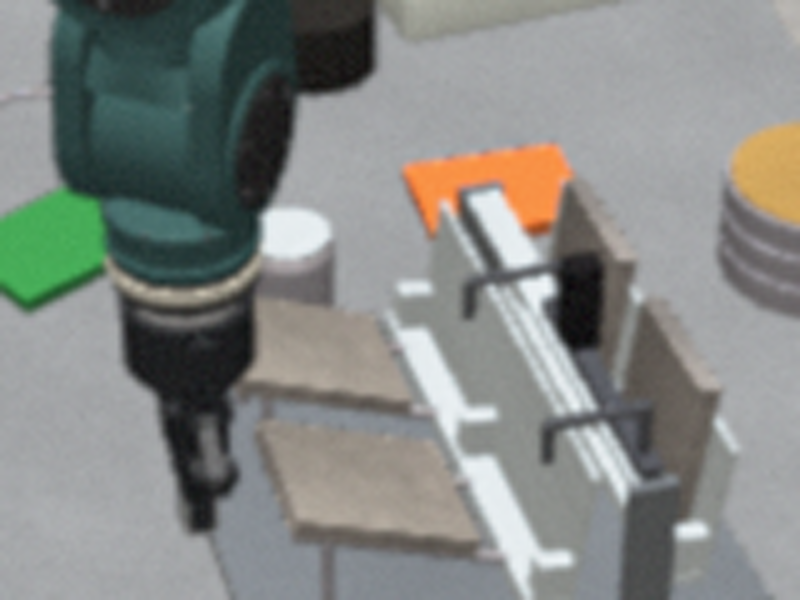

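The closed gripper stands behind the right slab's upper end, with its tip at about (200,525). I'll push down the slope.

Call:
arm_command([
  {"x": 20,"y": 0,"z": 3,"wx": 0,"wy": 0.004,"wz": 0,"fingers": 0},
  {"x": 33,"y": 0,"z": 6,"wx": 0,"wy": 0.004,"wz": 0,"fingers": 0},
  {"x": 44,"y": 0,"z": 10,"wx": 0,"wy": 0.004,"wz": 0,"fingers": 0},
  {"x": 54,"y": 0,"z": 15,"wx": 0,"wy": 0.004,"wz": 0,"fingers": 0},
  {"x": 62,"y": 0,"z": 18,"wx": 0,"wy": 0.004,"wz": 0,"fingers": 0},
])

```text
t: 2.02
ee_pos: [470.7, -145.9, 51.9]
ee_rot: [0.998, 0.063, 0.002, -0.0]
contact_force: [-1.0, -0.1, 0.5]
gripper_width: -0.001
grasp_force: 0.6
```

```bash
cat > loc.py <<'E'
from p import *
def slabs(d):  # profile of slab points by bay, rack frame, from depth
    P=w2r(cloud(d)); 
    for b in(-70,70):
        m=(abs(P[...,1]-b)<40)&(P[...,0]>-190)&(P[...,0]<20)&(P[...,2]>40)&(P[...,2]<200)
        h=cv2.cvtColor(d['frame'],cv2.COLOR_BGR2HSV); m&=(d['frame'][...,2].astype(int)>d['frame'][...,0]+5)&(h[...,2]>60)
        q=P[m]; 
        if len(q)<30: print(b,len(q)); continue
        v=np.linalg.svd((q-np.median(q,0)))[2][2]
        print(b,len(q),'med',np.median(q,0).round(0),'x',np.percentile(q[:,0],[2,98]).round(0),'y',np.percentile(q[:,1],[2,98]).round(0),'z',np.percentile(q[:,2],[2,98]).round(0),'n',(v*np.sign(v[2])).round(2))
if __name__=='__main__':
    rows(eval(sys.argv[1]) if len(sys.argv)>1 else [])
    for n in('top','side'): slabs(grab(n))
E
python3 loc.py
```

```text
t 2.02 rack [-138.2  -71.7   51.9] tilt 0.2 F [-1.1 -0.   0.5] g -0.0
-70 62 med [-34. -46.  54.] x [-75. -17.] y [-78. -31.] z [43. 72.] n [0.41 0.04 0.91]
70 410 med [-101.   63.   80.] x [-156.  -49.] y [ 31. 107.] z [ 56. 105.] n [0.38 0.   0.92]
-70 541 med [-66. -76.  67.] x [-125.  -13.] y [-109.  -33.] z [ 45. 181.] n [ 0.54 -0.01  0.84]
70 136 med [-67.  64.  68.] x [-158.  -44.] y [ 31. 106.] z [ 56. 103.] n [ 0.33 -0.    0.94]
```

Call:
arm_command([
  {"x": 4,"y": -1,"z": 2,"wx": 0,"wy": 0,"wz": 0,"fingers": 0},
  {"x": 8,"y": -1,"z": 3,"wx": 0,"wy": 0,"wz": 0,"fingers": 0},
  {"x": 11,"y": -1,"z": 4,"wx": 0,"wy": 0,"wz": 0,"fingers": 0},
])

```text
t: 2.5
ee_pos: [481.1, -143.7, 48.3]
ee_rot: [0.998, 0.063, 0.002, -0.0]
contact_force: [-0.3, 0.0, -0.7]
gripper_width: 0.001
grasp_force: 0.4
```

```bash
python3 p.py
```

```text
t 2.5 rack [-127.6  -70.8   48.3] tilt 0.2 F [-0.3  0.1 -0.7] g 0.0
```

Call:
arm_command([
  {"x": 3,"y": 0,"z": 1,"wx": 0,"wy": 0,"wz": 0,"fingers": 0},
  {"x": 6,"y": 0,"z": 2,"wx": 0,"wy": 0,"wz": 0,"fingers": 0},
  {"x": 8,"y": 0,"z": 3,"wx": 0,"wy": 0,"wz": 0,"fingers": 0},
])

```text
t: 2.88
ee_pos: [484.6, -143.0, 45.1]
ee_rot: [0.998, 0.062, -0.002, 0.001]
contact_force: [-38.3, -10.2, 29.7]
gripper_width: 0.005
grasp_force: 19.8
```

```bash
python3 loc.py '[(-135,-70,38,45),(-120,-70,45,45)]'
```

```text
t 2.88 rack [-124.   -70.6   45.1] tilt -0.3 F [-39.3  -5.3  29.7] g 0.0
(-135, -70, 38, 45) [-11.  -1.   7.] [ 0.002  0.79  -0.001] world [ 474. -144.   38.]
(-120, -70, 45, 45) [ 4. -1.  0.] [ 0.002  0.79  -0.001] world [ 489. -142.   45.]
-70 46 med [-18. -47.  48.] x [-59.  -4.] y [-70. -32.] z [41. 63.] n [0.33 0.12 0.94]
70 411 med [-102.   64.   81.] x [-157.  -49.] y [ 31. 107.] z [ 54. 104.] n [0.37 0.01 0.93]
-70 528 med [-52. -75.  61.] x [-113.   -1.] y [-108.  -32.] z [ 41. 178.] n [ 0.56 -0.02  0.83]
70 153 med [-143.   69.   96.] x [-158.  -45.] y [ 31. 107.] z [ 56. 103.] n [ 0.36 -0.01  0.93]
```

Wedged: the upper edge is at about (-113.5, 70) and the foot is against the panel. Next I compute the tilt-and-lift path.

```bash
cat > lift.py <<'E'
from p import *
def path(y):
    W=[]
    u=lambda a:np.array([np.cos(np.radians(a)),np.sin(np.radians(a))])
    for tau in(10,20,30,40): W.append((*(np.array([-113.5,70])+16*u(tau-90)-(13)*u(tau)),tau))
    for th in np.arange(157,81,-4.8):
        F=np.array([-3.5-10*(158-th)/76,25.5])
        if th>132: tau=40; t=F+120*u(th)+16*u(tau-90)-11*u(tau)
        else:
            tau=min(40,th-90+10); k=min(1,(132-th)/20); t=F+(104-9*k)*u(th)-11*u(tau)
        W.append((*t,tau))
    return [(round(a[0],1),y,round(a[1],1),round(float(a[2]),1)) for a in W]
if __name__=='__main__':
    i,j=int(sys.argv[2]),int(sys.argv[3]); rows(path(float(sys.argv[1]))[i:j])
E
python3 lift.py -70 0 99
```

```text
t 2.98 rack [-124.1  -70.5   45. ] tilt -0.3 F [-31.9  -4.8  19.9] g -0.0
(np.float64(-123.5), -70.0, np.float64(52.0), 10.0) [ 1. -0. -7.] [ 0.001  0.179 -0.001] world [ 485. -142.   52.]
(np.float64(-120.2), -70.0, np.float64(50.5), 20.0) [ 4. -0. -6.] [ 0.001  0.354 -0.001] world [ 488. -142.   50.]
(np.float64(-116.8), -70.0, np.float64(49.6), 30.0) [ 7. -0. -5.] [ 0.001  0.528 -0.001] world [ 492. -142.   50.]
(np.float64(-113.2), -70.0, np.float64(49.4), 40.0) [11. -0. -4.] [ 0.001  0.703 -0.001] world [ 495. -141.   49.]
(np.float64(-112.2), -70.0, np.float64(53.1), 40.0) [12. -0. -8.] [ 0.001  0.703 -0.001] world [ 496. -141.   53.]
(np.float64(-108.6), -70.0, np.float64(62.1), 40.0) [ 15.  -0. -17.] [ 0.001  0.703 -0.001] world [ 500. -141.   62.]
(np.float64(-104.1), -70.0, np.float64(70.8), 40.0) [ 20.  -0. -26.] [ 0.001  0.703 -0.001] world [ 504. -140.   71.]
(np.float64(-99.0), -70.0, np.float64(79.1), 40.0) [ 25.  -0. -34.] [ 0.001  0.703 -0.001] world [ 509. -139.   79.]
(np.float64(-93.2), -70.0, np.float64(86.8), 40.0) [ 31.  -0. -42.] [ 0.001  0.703 -0.001] world [
[... 612 characters left out ...]
loat64(-50.5), -70.0, np.float64(110.0), 29.0) [ 73.  -0. -65.] [ 0.001  0.511 -0.001] world [ 557. -133.  110.]
(np.float64(-43.9), -70.0, np.float64(113.1), 24.2) [ 80.  -0. -69.] [ 0.001  0.427 -0.001] world [ 564. -132.  113.]
(np.float64(-37.1), -70.0, np.float64(115.6), 19.4) [ 87.  -1. -71.] [ 0.001  0.343 -0.001] world [ 571. -132.  116.]
(np.float64(-30.1), -70.0, np.float64(117.4), 14.6) [ 94.  -1. -73.] [ 0.001  0.26  -0.001] world [ 578. -131.  117.]
(np.float64(-23.0), -70.0, np.float64(118.6), 9.8) [101.  -1. -74.] [ 0.001  0.176 -0.001] world [ 585. -130.  119.]
(np.float64(-15.8), -70.0, np.float64(119.2), 5.0) [108.  -1. -75.] [ 0.001  0.092 -0.001] world [ 592. -129.  119.]
```

Call:
arm_command([
  {"x": -7,"y": 0,"z": -5,"wx": 0,"wy": 0.09,"wz": 0,"fingers": 0},
  {"x": -5,"y": 0,"z": -6,"wx": 0,"wy": 0.25,"wz": 0,"fingers": 0},
  {"x": -2,"y": 0,"z": -6,"wx": 0,"wy": 0.42,"wz": 0,"fingers": 0},
  {"x": 2,"y": 0,"z": -5,"wx": 0,"wy": 0.58,"wz": 0,"fingers": 0},
  {"x": 5,"y": 0,"z": -5,"wx": 0,"wy": 0.7,"wz": 0,"fingers": 0},
])

```text
t: 3.6
ee_pos: [495.1, -143.6, 52.7]
ee_rot: [0.935, 0.059, 0.348, -0.02]
contact_force: [3.4, -4.8, 3.1]
gripper_width: 0.0
grasp_force: 1.9
```

```bash
python3 lift.py -70 4 9;python3 loc.py
```

```text
t 3.6 rack [-113.6  -72.4   52.7] tilt 40.8 F [ 2.7 -5.2  3.1] g 0.0
(np.float64(-112.2), -70.0, np.float64(53.1), 40.0) [ 1. -2.  1.] [ 0.004 -0.014  0.003] world [ 496. -141.   53.]
(np.float64(-108.6), -70.0, np.float64(62.1), 40.0) [10. -2. -4.] [ 0.004 -0.014  0.003] world [ 500. -141.   62.]
(np.float64(-104.1), -70.0, np.float64(70.8), 40.0) [19. -2. -7.] [ 0.004 -0.014  0.003] world [ 504. -140.   71.]
(np.float64(-99.0), -70.0, np.float64(79.1), 40.0) [ 28.  -2. -10.] [ 0.004 -0.014  0.003] world [ 509. -139.   79.]
(np.float64(-93.2), -70.0, np.float64(86.8), 40.0) [ 38.  -2. -12.] [ 0.004 -0.014  0.003] world [ 515. -139.   87.]
t 3.6 rack [-113.6  -72.4   52.7] tilt 40.8 F [ 2.7 -5.2  3.1] g 0.0
-70 396 med [-62. -78.  64.] x [-112.   -6.] y [-109.  -33.] z [42. 87.] n [0.36 0.   0.93]
70 408 med [-102.   66.   80.] x [-156.  -50.] y [ 32. 107.] z [ 54. 106.] n [ 0.38 -0.    0.92]
-70 590 med [-61. -72.  65.] x [-112.   -3.] y [-109.  -32.] z [41. 85.] n [0.39 0.01 0.92]
70 487 med [-103.   68.   81.] x [-156.  -46.] y [ 32. 108.] z [ 57. 101.] n [0.36 0.01 0.93]
```

Call:
arm_command([
  {"x": 5,"y": -1,"z": -2,"wx": 0,"wy": 0,"wz": 0,"fingers": 0},
  {"x": 12,"y": -1,"z": -4,"wx": 0,"wy": 0,"wz": 0,"fingers": 0},
  {"x": 19,"y": -1,"z": -7,"wx": 0,"wy": 0,"wz": 0,"fingers": 0},
  {"x": 28,"y": -1,"z": -10,"wx": 0,"wy": 0,"wz": 0,"fingers": 0},
  {"x": 38,"y": -1,"z": -12,"wx": 0,"wy": 0,"wz": 0,"fingers": 0},
])

```text
t: 4.32
ee_pos: [515.0, -138.3, 84.6]
ee_rot: [0.937, 0.059, 0.344, -0.022]
contact_force: [-2.5, 0.1, 0.2]
gripper_width: 0.005
grasp_force: 1.2
```

```bash
python3 lift.py -70 9 14;python3 loc.py
```

```text
t 4.33 rack [-93.3 -69.6  84.6] tilt 40.3 F [-2.5  0.4  0.2] g 0.0
(np.float64(-86.8), -70.0, np.float64(93.9), 40.0) [11.  0. -3.] [-0.    -0.006 -0.   ] world [ 521. -138.   94.]
(np.float64(-79.1), -70.0, np.float64(98.8), 40.0) [20.  0. -2.] [-0.    -0.006 -0.   ] world [ 529. -137.   99.]
(np.float64(-71.6), -70.0, np.float64(102.0), 40.0) [28.  0.  1.] [-0.    -0.006 -0.   ] world [ 537. -136.  102.]
(np.float64(-64.2), -70.0, np.float64(104.7), 38.6) [35.  0.  3.] [-0.   -0.03 -0.  ] world [ 544. -135.  105.]
(np.float64(-57.1), -70.0, np.float64(107.0), 33.8) [42.  0.  6.] [-0.    -0.114 -0.   ] world [ 551. -134.  107.]
t 4.33 rack [-93.3 -69.6  84.6] tilt 40.3 F [-2.5  0.4  0.2] g 0.0
-70 449 med [-54. -70.  82.] x [-95.  -7.] y [-109.  -32.] z [ 42. 117.] n [0.65 0.01 0.76]
70 431 med [-102.   65.   80.] x [-156.  -49.] y [ 31. 107.] z [ 55. 105.] n [ 0.36 -0.01  0.93]
-70 402 med [-58. -71.  90.] x [-95.  -5.] y [-107.  -32.] z [ 41. 118.] n [0.65 0.01 0.76]
70 277 med [-78.  68.  72.] x [-112.  -44.] y [ 31. 107.] z [57. 87.] n [0.38 0.01 0.93]
```

Call:
arm_command([
  {"x": 11,"y": 0,"z": -3,"wx": 0,"wy": 0,"wz": 0,"fingers": 0},
  {"x": 20,"y": 0,"z": -2,"wx": 0,"wy": 0,"wz": 0,"fingers": 0},
  {"x": 28,"y": 0,"z": 1,"wx": 0,"wy": 0,"wz": 0,"fingers": 0},
  {"x": 35,"y": 0,"z": 3,"wx": 0,"wy": -0.03,"wz": 0,"fingers": 0},
  {"x": 42,"y": 0,"z": 6,"wx": 0,"wy": -0.114,"wz": 0,"fingers": 0},
])

```text
t: 5.05
ee_pos: [550.0, -133.7, 106.3]
ee_rot: [0.955, 0.06, 0.289, -0.018]
contact_force: [-1.8, -0.8, -0.2]
gripper_width: -0.001
grasp_force: 0.7
```

```bash
python3 lift.py -70 14 20;python3 loc.py
```

```text
t 5.05 rack [-57.9 -69.5 106.3] tilt 33.6 F [-1.9 -0.6 -0.2] g -0.0
(np.float64(-50.5), -70.0, np.float64(110.0), 29.0) [8. 1. 1.] [-0.    -0.081 -0.001] world [ 557. -133.  110.]
(np.float64(-43.9), -70.0, np.float64(113.1), 24.2) [15.  1.  2.] [-0.    -0.165 -0.001] world [ 564. -132.  113.]
(np.float64(-37.1), -70.0, np.float64(115.6), 19.4) [23.  1.  4.] [-0.    -0.249 -0.001] world [ 571. -132.  116.]
(np.float64(-30.1), -70.0, np.float64(117.4), 14.6) [29.  1.  6.] [-0.    -0.332 -0.001] world [ 578. -131.  117.]
(np.float64(-23.0), -70.0, np.float64(118.6), 9.8) [36.  0.  9.] [-0.    -0.416 -0.001] world [ 585. -130.  119.]
(np.float64(-15.8), -70.0, np.float64(119.2), 5.0) [42.  0. 13.] [-0.    -0.5   -0.001] world [ 592. -129.  119.]
t 5.05 rack [-57.9 -69.5 106.3] tilt 33.6 F [-1.9 -0.6 -0.2] g -0.0
-70 201 med [-32. -72. 103.] x [-55.  -5.] y [-108.  -32.] z [ 44. 143.] n [0.91 0.   0.42]
70 402 med [-100.   64.   80.] x [-156.  -50.] y [ 32. 108.] z [ 55. 105.] n [0.37 0.   0.93]
-70 88 med [-49. -76. 139.] x [-124.  -43.] y [-108.  -32.] z [121. 179.] n [ 0.46 -0.01  0.89]
70 122 med [-145.   50.   96.] x [-158.  -98.] y [31. 96.] z [ 79. 103.] n [0.31 0.01 0.95]
```

Call:
arm_command([
  {"x": 8,"y": 0,"z": 1,"wx": 0,"wy": -0.08,"wz": 0,"fingers": 0},
  {"x": 15,"y": 0,"z": 2,"wx": 0,"wy": -0.165,"wz": 0,"fingers": 0},
  {"x": 23,"y": 0,"z": 4,"wx": 0,"wy": -0.25,"wz": 0,"fingers": 0},
  {"x": 29,"y": 0,"z": 6,"wx": 0,"wy": -0.33,"wz": 0,"fingers": 0},
  {"x": 36,"y": 0,"z": 9,"wx": 0,"wy": -0.415,"wz": 0,"fingers": 0},
])

```text
t: 5.78
ee_pos: [585.5, -129.5, 118.8]
ee_rot: [0.994, 0.062, 0.087, -0.006]
contact_force: [0.3, -1.0, -0.7]
gripper_width: -0.002
grasp_force: 0.0
```

```bash
python3 lift.py -70 18 20;python3 loc.py
```

```text
t 5.78 rack [-22.2 -69.8 118.8] tilt 10.0 F [ 0.1 -1.  -0.7] g -0.0
(np.float64(-23.0), -70.0, np.float64(118.6), 9.8) [-1.  0.  0.] [-0.    -0.004 -0.   ] world [ 585. -130.  119.]
(np.float64(-15.8), -70.0, np.float64(119.2), 5.0) [6. 0. 1.] [-0.    -0.087 -0.   ] world [ 592. -129.  119.]
t 5.78 rack [-22.2 -69.8 118.8] tilt 10.0 F [ 0.1 -1.  -0.7] g -0.0
-70 1
70 335 med [-94.  70.  76.] x [-155.  -49.] y [ 32. 108.] z [ 51. 103.] n [0.38 0.02 0.92]
-70 263 med [ -8. -83.  91.] x [-13.   6.] y [-109.  -38.] z [ 42. 146.] n [-0.99  0.    0.11]
70 490 med [-103.   68.   81.] x [-156.  -46.] y [ 32. 108.] z [ 57. 101.] n [0.36 0.   0.93]
```

The right slab stands leaning back about 7°. Now the left one.

```bash
python3 p.py '[(-50,-70,130,0),(-100,-40,140,0),(-150,-5,140,0),(-195,35,140,0),(-205,70,125,0),(-205,70,68,0)]'
```

```text
t 5.88 rack [-20.6 -70.  118.7] tilt 10.1 F [1.2 0.4 0.3] g 0.0
(-50, -70, 130, 0) [-27.  -0. -16.] [-0.    -0.176  0.001] world [ 558. -133.  130.]
(-100, -40, 140, 0) [-74. -30. -35.] [-0.    -0.176  0.001] world [ 505. -110.  140.]
(-150, -5, 140, 0) [-124.  -65.  -44.] [-0.    -0.176  0.001] world [451. -81. 140.]
(-195, 35, 140, 0) [-168. -105.  -52.] [-0.    -0.176  0.001] world [401. -47. 140.]
(-205, 70, 125, 0) [-180. -140.  -38.] [-0.    -0.176  0.001] world [387. -14. 125.]
(-205, 70, 68, 0) [-190. -140.   18.] [-0.    -0.176  0.001] world [387. -14.  68.]
```

Call:
arm_command([
  {"x": -27,"y": 0,"z": -16,"wx": 0,"wy": -0.08,"wz": 0,"fingers": 0},
  {"x": -74,"y": -30,"z": -35,"wx": 0,"wy": -0.176,"wz": 0,"fingers": 0},
  {"x": -124,"y": -65,"z": -44,"wx": 0,"wy": -0.176,"wz": 0,"fingers": 0},
  {"x": -168,"y": -105,"z": -52,"wx": 0,"wy": -0.176,"wz": 0,"fingers": 0},
  {"x": -180,"y": -140,"z": -38,"wx": 0,"wy": -0.176,"wz": 0,"fingers": 0},
])

```text
t: 6.5
ee_pos: [382.6, -12.6, 124.8]
ee_rot: [0.998, 0.062, 0.001, -0.001]
contact_force: [0.7, -0.3, 0.1]
gripper_width: 0.001
grasp_force: 0.0
```

```bash
python3 p.py '[(-205,70,68,0),(-180,70,66,0),(-138,70,52,0)]'
```

```text
t 6.5 rack [-208.9   71.6  124.8] tilt 0.2 F [ 0.6 -0.4  0.1] g 0.0
(-205, 70, 68, 0) [ 4.  2. 57.] [-0.001 -0.003 -0.002] world [387. -14.  68.]
(-180, 70, 66, 0) [29.  2. 59.] [-0.001 -0.003 -0.002] world [411. -11.  66.]
(-138, 70, 52, 0) [71.  2. 73.] [-0.001 -0.003 -0.002] world [453.  -5.  52.]
```

Call:
arm_command([
  {"x": 0,"y": 0,"z": 30,"wx": 0,"wy": 0,"wz": 0,"fingers": 0},
  {"x": 0,"y": 0,"z": 57,"wx": 0,"wy": 0,"wz": 0,"fingers": 0},
  {"x": 15,"y": 0,"z": 58,"wx": 0,"wy": 0,"wz": 0,"fingers": 0},
  {"x": 28,"y": 0,"z": 59,"wx": 0,"wy": 0,"wz": 0,"fingers": 0},
  {"x": 38,"y": 0,"z": 62,"wx": 0,"wy": 0,"wz": 0,"fingers": 0},
])

```text
t: 7.12
ee_pos: [424.5, -9.0, 63.9]
ee_rot: [0.998, 0.063, 0.001, 0.0]
contact_force: [-2.5, -0.1, 1.6]
gripper_width: -0.004
grasp_force: 0.9
```

```bash
python3 p.py '[(-155,70,58,0),(-127,70,48,0)]'
```

```text
t 7.12 rack [-166.9   69.9   63.9] tilt 0.1 F [-2.5  0.2  1.6] g -0.0
(-155, 70, 58, 0) [12. -0.  6.] [ 0.    -0.001  0.   ] world [436.  -7.  58.]
(-127, 70, 48, 0) [40. -0. 16.] [ 0.    -0.001  0.   ] world [464.  -4.  48.]
```

Call:
arm_command([
  {"x": 9,"y": 0,"z": 4,"wx": 0,"wy": 0,"wz": 0,"fingers": 0},
  {"x": 18,"y": 0,"z": 8,"wx": 0,"wy": 0,"wz": 0,"fingers": 0},
  {"x": 27,"y": 0,"z": 11,"wx": 0,"wy": 0,"wz": 0,"fingers": 0},
  {"x": 34,"y": 0,"z": 14,"wx": 0,"wy": 0,"wz": 0,"fingers": 0},
  {"x": 40,"y": 0,"z": 16,"wx": 0,"wy": 0,"wz": 0,"fingers": 0},
])

```text
t: 7.75
ee_pos: [462.7, -3.9, 47.0]
ee_rot: [0.998, 0.063, -0.001, -0.0]
contact_force: [-1.1, 1.1, -0.1]
gripper_width: -0.003
grasp_force: 0.4
```

```bash
python3 lift.py 70 0 5; python3 loc.py
```

```text
t 7.75 rack [-128.3   70.3   47. ] tilt -0.1 F [-0.9  1.2 -0.1] g -0.0
(np.float64(-123.5), 70.0, np.float64(52.0), 10.0) [ 5.  0. -5.] [-0.     0.176  0.   ] world [468.  -4.  52.]
(np.float64(-120.2), 70.0, np.float64(50.5), 20.0) [ 8.  0. -3.] [-0.    0.35  0.  ] world [471.  -3.  50.]
(np.float64(-116.8), 70.0, np.float64(49.6), 30.0) [12.  0. -3.] [-0.     0.525  0.   ] world [474.  -3.  50.]
(np.float64(-113.2), 70.0, np.float64(49.4), 40.0) [15.  0. -2.] [-0.     0.699  0.   ] world [478.  -2.  49.]
(np.float64(-112.2), 70.0, np.float64(53.1), 40.0) [16.  0. -6.] [-0.     0.699  0.   ] world [479.  -2.  53.]
t 7.75 rack [-128.3   70.3   47. ] tilt -0.1 F [-0.9  1.2 -0.1] g -0.0
-70 151 med [ -3. -75. 112.] x [-11.  11.] y [-108.  -32.] z [ 50. 151.] n [-0.99 -0.01  0.17]
70 26
-70 379 med [ -3. -71. 101.] x [-12.  14.] y [-107.  -32.] z [ 43. 146.] n [-0.98 -0.01  0.17]
70 421 med [-56.  63.  62.] x [-112.   -2.] y [ 31. 106.] z [41. 84.] n [0.37 0.   0.93]
```

Call:
arm_command([
  {"x": 3,"y": 0,"z": 0,"wx": 0,"wy": 0,"wz": 0,"fingers": 0},
  {"x": 3,"y": 0,"z": -4,"wx": 0,"wy": 0.175,"wz": 0,"fingers": 0},
  {"x": 7,"y": 0,"z": -3,"wx": 0,"wy": 0.35,"wz": 0,"fingers": 0},
  {"x": 10,"y": 0,"z": -3,"wx": 0,"wy": 0.525,"wz": 0,"fingers": 0},
  {"x": 14,"y": 0,"z": -3,"wx": 0,"wy": 0.7,"wz": 0,"fingers": 0},
])

```text
t: 8.48
ee_pos: [479.8, -3.7, 52.5]
ee_rot: [0.951, 0.059, 0.302, -0.02]
contact_force: [-2.6, -1.4, -1.0]
gripper_width: 0.001
grasp_force: 1.8
```

```bash
python3 lift.py 70 4 9;python3 loc.py
```

```text
t 8.47 rack [-111.3   68.3   52.5] tilt 35.3 F [-2.7 -1.1 -1. ] g 0.0
(np.float64(-112.2), 70.0, np.float64(53.1), 40.0) [-0. -2. -1.] [-0.001  0.082 -0.002] world [479.  -2.  53.]
(np.float64(-108.6), 70.0, np.float64(62.1), 40.0) [ 8. -2. -6.] [-0.001  0.082 -0.002] world [482.  -2.  62.]
(np.float64(-104.1), 70.0, np.float64(70.8), 40.0) [ 16.  -2. -11.] [-0.001  0.082 -0.002] world [487.  -1.  71.]
(np.float64(-99.0), 70.0, np.float64(79.1), 40.0) [ 25.  -2. -15.] [-0.001  0.082 -0.002] world [492.  -0.  79.]
(np.float64(-93.2), 70.0, np.float64(86.8), 40.0) [ 35.  -2. -17.] [-0.001  0.082 -0.002] world [498.   0.  87.]
t 8.47 rack [-111.3   68.3   52.5] tilt 35.3 F [-2.7 -1.1 -1. ] g 0.0
-70 163 med [ -2. -77. 109.] x [-11.  12.] y [-109.  -35.] z [ 47. 150.] n [-0.98 -0.01  0.17]
70 404 med [-63.  66.  66.] x [-112.   -5.] y [ 31. 106.] z [41. 89.] n [0.38 0.01 0.92]
-70 382 med [ -3. -70. 101.] x [-11.  13.] y [-107.  -31.] z [ 43. 145.] n [-0.98 -0.01  0.17]
70 444 med [-63.  68.  66.] x [-112.   -7.] y [ 32. 107.] z [41. 87.] n [0.38 0.01 0.92]
```

Call:
arm_command([
  {"x": 5,"y": -1,"z": -2,"wx": 0,"wy": 0,"wz": 0,"fingers": 0},
  {"x": 12,"y": -1,"z": -4,"wx": 0,"wy": 0,"wz": 0,"fingers": 0},
  {"x": 19,"y": -1,"z": -7,"wx": 0,"wy": 0,"wz": 0,"fingers": 0},
  {"x": 28,"y": -1,"z": -10,"wx": 0,"wy": 0,"wz": 0,"fingers": 0},
  {"x": 38,"y": -1,"z": -12,"wx": 0,"wy": 0,"wz": 0,"fingers": 0},
])

```text
t: 9.2
ee_pos: [503.8, 0.6, 83.1]
ee_rot: [0.952, 0.059, 0.299, -0.021]
contact_force: [-2.6, 0.0, -1.4]
gripper_width: -0.001
grasp_force: 1.0
```

```bash
python3 lift.py 70 9 14;python3 loc.py
```

```text
t 9.2 rack [-87.   69.5  83.1] tilt 34.9 F [-2.6  0.3 -1.4] g -0.0
(np.float64(-86.8), 70.0, np.float64(93.9), 40.0) [ 6. -0. -9.] [-0.003  0.089 -0.003] world [504.   1.  94.]
(np.float64(-79.1), 70.0, np.float64(98.8), 40.0) [15. -1. -8.] [-0.003  0.089 -0.003] world [512.   2.  99.]
(np.float64(-71.6), 70.0, np.float64(102.0), 40.0) [23. -1. -7.] [-0.003  0.089 -0.003] world [519.   3. 102.]
(np.float64(-64.2), 70.0, np.float64(104.7), 38.6) [31. -1. -5.] [-0.003  0.065 -0.003] world [526.   4. 105.]
(np.float64(-57.1), 70.0, np.float64(107.0), 33.8) [38. -1. -2.] [-0.003 -0.019 -0.003] world [533.   5. 107.]
t 9.2 rack [-87.   69.5  83.1] tilt 34.9 F [-2.6  0.3 -1.4] g -0.0
-70 161 med [ -2. -75. 111.] x [-11.  11.] y [-108.  -33.] z [ 43. 149.] n [-0.99 -0.02  0.16]
70 424 med [-51.  70.  87.] x [-91.  -8.] y [ 32. 108.] z [ 42. 122.] n [ 0.7  -0.    0.72]
-70 380 med [ -3. -70. 101.] x [-12.  13.] y [-108.  -32.] z [ 44. 145.] n [-0.98 -0.02  0.18]
70 280 med [-56.  66.  93.] x [-91.  -7.] y [ 32. 106.] z [ 43. 122.] n [0.69 0.02 0.72]
```

Call:
arm_command([
  {"x": 6,"y": 0,"z": -7,"wx": 0,"wy": 0.03,"wz": 0,"fingers": 0},
  {"x": 15,"y": 0,"z": -8,"wx": 0,"wy": 0.05,"wz": 0,"fingers": 0},
  {"x": 23,"y": 0,"z": -7,"wx": 0,"wy": 0.05,"wz": 0,"fingers": 0},
  {"x": 31,"y": 0,"z": -5,"wx": 0,"wy": 0.04,"wz": 0,"fingers": 0},
  {"x": 38,"y": 0,"z": -2,"wx": 0,"wy": -0.02,"wz": 0,"fingers": 0},
])

```text
t: 9.93
ee_pos: [533.1, 4.2, 105.7]
ee_rot: [0.955, 0.059, 0.288, -0.02]
contact_force: [-0.3, 0.0, 0.6]
gripper_width: 0.003
grasp_force: 0.6
```

```bash
python3 lift.py 70 14 19;python3 loc.py
```

```text
t 9.93 rack [-57.4  69.4 105.7] tilt 33.6 F [-0.3  0.1  0.6] g 0.0
(np.float64(-50.5), 70.0, np.float64(110.0), 29.0) [ 8. -1.  0.] [-0.003 -0.08  -0.003] world [540.   6. 110.]
(np.float64(-43.9), 70.0, np.float64(113.1), 24.2) [15. -1.  1.] [-0.003 -0.164 -0.003] world [546.   6. 113.]
(np.float64(-37.1), 70.0, np.float64(115.6), 19.4) [22. -1.  3.] [-0.003 -0.248 -0.003] world [553.   7. 116.]
(np.float64(-30.1), 70.0, np.float64(117.4), 14.6) [29. -1.  5.] [-0.003 -0.332 -0.002] world [560.   8. 117.]
(np.float64(-23.0), 70.0, np.float64(118.6), 9.8) [36. -1.  8.] [-0.003 -0.415 -0.002] world [567.   9. 119.]
t 9.93 rack [-57.4  69.4 105.7] tilt 33.6 F [-0.3  0.1  0.6] g 0.0
-70 171 med [ -2. -75. 113.] x [-12.  12.] y [-109.  -33.] z [ 48. 148.] n [-0.99 -0.01  0.17]
70 193 med [-31.  68. 102.] x [-55.  -6.] y [ 31. 106.] z [ 44. 143.] n [ 0.91 -0.01  0.41]
-70 378 med [ -3. -70. 101.] x [-12.  14.] y [-108.  -32.] z [ 43. 146.] n [-0.98 -0.01  0.18]
70 61 med [-49.  62. 139.] x [-54. -43.] y [ 31. 101.] z [135. 144.] n [-0.44  0.01  0.9 ]
```

Call:
arm_command([
  {"x": 8,"y": 0,"z": 1,"wx": 0,"wy": -0.08,"wz": 0,"fingers": 0},
  {"x": 15,"y": 0,"z": 2,"wx": 0,"wy": -0.165,"wz": 0,"fingers": 0},
  {"x": 23,"y": 0,"z": 4,"wx": 0,"wy": -0.25,"wz": 0,"fingers": 0},
  {"x": 29,"y": 0,"z": 6,"wx": 0,"wy": -0.33,"wz": 0,"fingers": 0},
  {"x": 36,"y": 0,"z": 9,"wx": 0,"wy": -0.415,"wz": 0,"fingers": 0},
])

```text
t: 10.65
ee_pos: [568.3, 8.5, 118.4]
ee_rot: [0.994, 0.062, 0.086, -0.007]
contact_force: [0.3, -0.6, -0.2]
gripper_width: 0.002
grasp_force: 0.0
```

```bash
cat > fin.py <<'E'
from loc import *
rows([(-70,70,140,0)]); d=grab('top'); slabs(d); e=grab('side'); slabs(e)
cv2.imwrite(sys.argv[1],np.vstack([cv2.resize(d['frame'][130:210,280:400],(600,300)),cv2.resize(e['frame'][160:260,250:450],(600,300))]))
E
python3 fin.py pics/s.png
```

```text
t 10.65 rack [-22.   69.3 118.4] tilt 9.9 F [ 0.2 -0.7 -0.2] g 0.0
(-70, 70, 140, 0) [-44.  -1. -30.] [-0.004 -0.173 -0.001] world [521.   3. 140.]
-70 147 med [ -2. -80. 111.] x [-11.  12.] y [-108.  -35.] z [ 43. 150.] n [-0.99 -0.01  0.17]
70 0
-70 380 med [ -2. -69. 102.] x [-11.  13.] y [-107.  -31.] z [ 41. 145.] n [-0.98 -0.01  0.17]
70 222 med [-7. 60. 94.] x [-15.  10.] y [33. 99.] z [ 45. 148.] n [-0.99  0.01  0.12]
```

View pics/s.png

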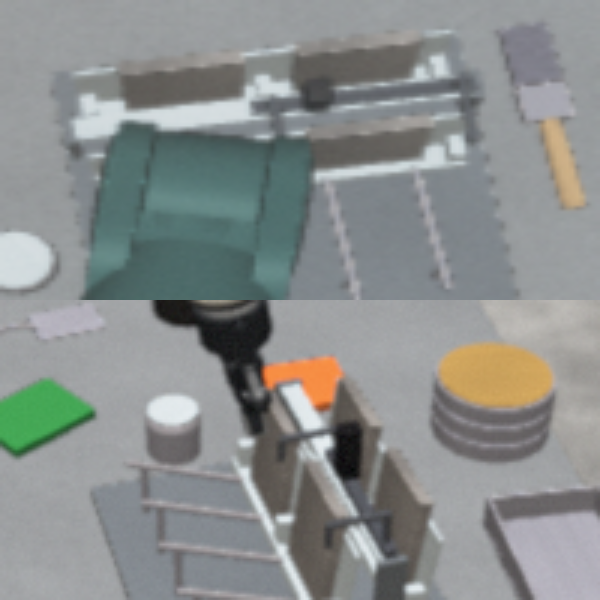

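Both slabs stand on edge: the right one at about (320,510) and the left at about (272,470) in the lower half. The lock is still open, so I'll lift away to the right side of the grip.

```bash
python3 p.py '[(-45,70,135,0),(-60,40,190,0),(-40,0,230,0),(0,-40,230,0),(45,-80,230,0),(45,-80,158,0)]'
```

```text
t 10.75 rack [-20.1  69.  118.2] tilt 10.0 F [ 0.7 -0.2  0.2] g 0.0
(-45, 70, 135, 0) [-22.  -1. -21.] [-0.004 -0.175 -0.   ] world [545.   6. 135.]
(-60, 40, 190, 0) [-27.  29. -78.] [-0.004 -0.175 -0.   ] world [534. -25. 190.]
(-40, 0, 230, 0) [  -0.   69. -114.] [-0.004 -0.175 -0.   ] world [559. -63. 230.]
(0, -40, 230, 0) [  39.  109. -107.] [-0.004 -0.175 -0.   ] world [604. -97. 230.]
(45, -80, 230, 0) [ 84. 149. -99.] [-0.004 -0.175 -0.   ] world [ 653. -131.  230.]
(45, -80, 158, 0) [ 71. 149. -28.] [-0.004 -0.175 -0.   ] world [ 653. -131.  158.]
```

Call:
arm_command([
  {"x": -22,"y": 0,"z": -21,"wx": 0,"wy": -0.08,"wz": 0,"fingers": 0},
  {"x": -27,"y": 29,"z": -78,"wx": 0,"wy": -0.175,"wz": 0,"fingers": 0},
  {"x": 0,"y": 69,"z": -114,"wx": 0,"wy": -0.175,"wz": 0,"fingers": 0},
  {"x": 39,"y": 109,"z": -107,"wx": 0,"wy": -0.175,"wz": 0,"fingers": 0},
  {"x": 84,"y": 149,"z": -99,"wx": 0,"wy": -0.175,"wz": 0,"fingers": 0},
])

```text
t: 11.38
ee_pos: [652.9, -133.2, 230.3]
ee_rot: [0.998, 0.062, 0.001, -0.002]
contact_force: [1.4, -0.2, 0.6]
gripper_width: 0.001
grasp_force: 0.0
```

```bash
python3 loc.py '[(46,-80,230,0),(46,-80,158,0)]'
```

```text
t 11.38 rack [ 44.2 -81.9 230.3] tilt 0.2 F [ 1.3 -0.4  0.6] g 0.0
(46, -80, 230, 0) [ 2. -2.  0.] [-0.003 -0.003 -0.001] world [ 654. -131.  230.]
(46, -80, 158, 0) [ 2. -2. 72.] [-0.003 -0.003 -0.001] world [ 654. -131.  158.]
-70 0
70 173 med [ -3.  70. 115.] x [-12.  10.] y [ 33. 108.] z [ 46. 150.] n [-0.99 -0.01  0.17]
-70 378 med [ -3. -71. 102.] x [-12.  13.] y [-109.  -32.] z [ 43. 146.] n [-0.98 -0.01  0.17]
70 285 med [ -3.  68. 103.] x [-12.  14.] y [ 32. 106.] z [ 43. 145.] n [-0.98 -0.    0.18]
```

Call:
arm_command([
  {"x": 1,"y": 0,"z": 36,"wx": 0,"wy": 0,"wz": 0,"fingers": 0},
  {"x": 1,"y": 0,"z": 70,"wx": 0,"wy": 0,"wz": 0,"fingers": 0},
  {"x": 1,"y": -12,"z": 72,"wx": 0,"wy": 0,"wz": 0,"fingers": 0},
  {"x": 1,"y": -24,"z": 72,"wx": 0,"wy": 0,"wz": 0,"fingers": 0},
  {"x": 1,"y": -34,"z": 72,"wx": 0,"wy": 0,"wz": 0,"fingers": 0},
])

```text
t: 12.1
ee_pos: [648.5, -96.8, 159.5]
ee_rot: [0.998, 0.063, 0.0, -0.001]
contact_force: [-2.6, -3.2, 2.3]
gripper_width: -0.0
grasp_force: 1.3
```

```bash
python3 p.py '[(46,-5,158,0),(46,0,158,0)]'
```

```text
t 12.1 rack [ 44.3 -45.2 159.5] tilt 0.0 F [-3.  -2.8  2.3] g -0.0
(46, -5, 158, 0) [  2. -40.   2.] [-0.003 -0.001 -0.   ] world [645. -57. 158.]
(46, 0, 158, 0) [  2. -45.   2.] [-0.003 -0.001 -0.   ] world [644. -52. 158.]
```

In contact and moving. I'll continue toward the stop.

Call:
arm_command([
  {"x": 0,"y": -10,"z": 0,"wx": 0,"wy": 0,"wz": 0,"fingers": 0},
  {"x": 0,"y": -20,"z": 0,"wx": 0,"wy": 0,"wz": 0,"fingers": 0},
  {"x": 0,"y": -29,"z": 0,"wx": 0,"wy": 0,"wz": 0,"fingers": 0},
  {"x": 0,"y": -36,"z": 0,"wx": 0,"wy": 0,"wz": 0,"fingers": 0},
  {"x": 0,"y": -40,"z": 0,"wx": 0,"wy": 0,"wz": 0,"fingers": 0},
])

```text
t: 12.72
ee_pos: [643.3, -57.4, 158.2]
ee_rot: [0.998, 0.063, -0.001, -0.002]
contact_force: [1.2, -2.0, 1.9]
gripper_width: -0.002
grasp_force: 1.1
```

```bash
python3 p.py
```

```text
t 12.72 rack [ 44.2  -5.5 158.2] tilt -0.1 F [ 0.9 -2.1  1.9] g -0.0
```

Call:
arm_command([
  {"x": 0,"y": -3,"z": 0,"wx": 0,"wy": 0,"wz": 0,"fingers": 0},
  {"x": 0,"y": -6,"z": 0,"wx": 0,"wy": 0,"wz": 0,"fingers": 0},
  {"x": 0,"y": -8,"z": 0,"wx": 0,"wy": 0,"wz": 0,"fingers": 0},
])

```text
t: 13.1
ee_pos: [642.7, -53.2, 158.3]
ee_rot: [0.998, 0.061, -0.001, 0.002]
contact_force: [2.3, -32.0, -1.3]
gripper_width: -0.003
grasp_force: 16.0
```

```bash
python3 p.py
```

```text
t 13.1 rack [ 44.1  -1.3 158.3] tilt -0.1 F [ -1.7 -32.1  -1.3] g -0.0
```

The rise to 32 N at the predicted y is the end stop. Back off, rise and check.

Call:
arm_command([
  {"x": 0,"y": 10,"z": 0,"wx": 0,"wy": 0,"wz": 0,"fingers": 0},
  {"x": 0,"y": 25,"z": 0,"wx": 0,"wy": 0,"wz": 0,"fingers": 0},
  {"x": 0,"y": 25,"z": -50,"wx": 0,"wy": 0,"wz": 0,"fingers": 0},
  {"x": 0,"y": 25,"z": -100,"wx": 0,"wy": 0,"wz": 0,"fingers": 0},
  {"x": -50,"y": 25,"z": -110,"wx": 0,"wy": 0,"wz": 0,"fingers": 0},
])

```text
t: 13.72
ee_pos: [599.5, -82.6, 271.2]
ee_rot: [0.998, 0.063, 0.003, -0.001]
contact_force: [-1.0, -1.0, -0.8]
gripper_width: 0.0
grasp_force: 0.0
```

Call:
arm_command([
  {"x": -60,"y": 0,"z": 0,"wx": 0,"wy": 0,"wz": 0,"fingers": 0},
  {"x": -120,"y": 0,"z": 0,"wx": 0,"wy": 0,"wz": 0,"fingers": 0},
  {"x": -180,"y": 0,"z": 0,"wx": 0,"wy": 0,"wz": 0,"fingers": 0},
  {"x": -220,"y": 0,"z": 0,"wx": 0,"wy": 0,"wz": 0,"fingers": 0},
  {"x": -220,"y": 0,"z": 0,"wx": 0,"wy": 0,"wz": 0,"fingers": 0},
])

```text
t: 14.35
ee_pos: [375.7, -109.0, 268.9]
ee_rot: [0.998, 0.062, -0.0, -0.002]
contact_force: [1.3, 0.6, -0.6]
gripper_width: 0.002
grasp_force: 0.0
```

```bash
python3 fin.py pics/f.png
```

```text
t 14.35 rack [-227.8  -23.1  268.9] tilt -0.0 F [ 1.3  0.5 -0.6] g 0.0
(-70, 70, 140, 0) [158. -93. 129.] [-0.004  0.    -0.002] world [521.   3. 140.]
-70 115 med [ -3. -70. 107.] x [-12.  10.] y [-108.  -31.] z [ 48. 147.] n [-0.99 -0.02  0.17]
70 149 med [ -3.  75. 111.] x [-12.  11.] y [ 33. 107.] z [ 49. 147.] n [-0.98 -0.02  0.18]
-70 351 med [ -4. -76.  97.] x [-12.  12.] y [-108.  -32.] z [ 41. 145.] n [-0.99  0.01  0.16]
70 269 med [-4. 61. 98.] x [-13.  14.] y [ 31. 105.] z [ 42. 147.] n [-0.99  0.02  0.16]
```

View pics/f.png

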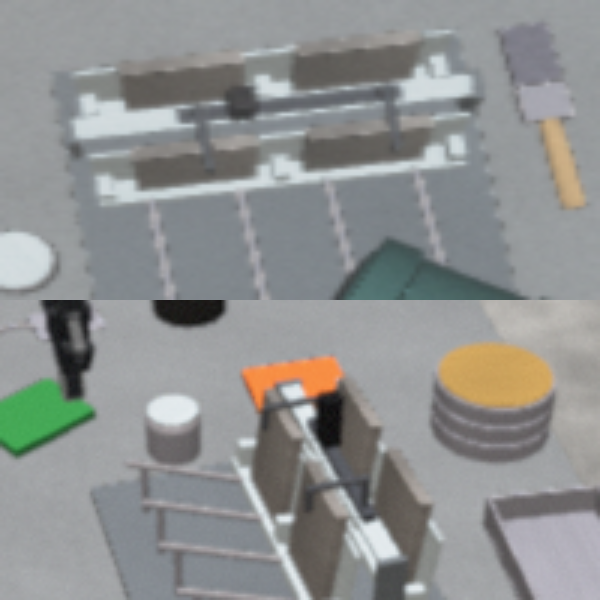

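Both slabs stand in their bays with the hooks in front of them, at (205,150) and (393,135) in the top view. The grip has moved home to (240,98).

```bash
python3 -c "from rig import env; print(env.hand_in())"
```

```text
the job is handed in; nothing more can be done
None
```

I handed the job in after about 14 s of robot time: both slabs stand on edge in the front slot leaning on the panel, and the lock is against its end stop with its hooks in front of them; the hand-in returned no verdict.

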